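Make up a bakery gift set in its packing tray

ROBOT

A 6-joint arm with a two-finger parallel gripper is mounted at the origin on the work surface. World frame = base frame: x ahead of the robot, y to its left, z up, the work surface at z = 0. Lengths are in mm, angles in rad, forces in N, time in s.
With the tool pointing down it reaches from about 350 to 975 mm from the base axis. Payload 17.4 kg.
Tool frame: the origin (TCP) lies on the front face of the gripper's body, between the roots of the fingers; the fingertips stand 73 mm ahead of it and the grasp point (between the pads) lies 54 mm ahead of it; z points along the fingers, y is the direction in which the jaws open and shut (so a half turn about z gives the same grasp; the last joint's range is limited). The gripper opens to 85 mm and grips with 20 to 120 N. Pads are 22 mm wide; open, the fingers measure 114 mm over their backs; the gripper's body (76 mm by 85 mm) begins 54 mm behind the grasp point. The pads swing forward as they close: fully open they stand 13 mm farther back than shut.
Start: joints at [-1.373, 0.116, 1.442, -0, 1.584, -0.038], TCP at [157.684, -656.33, 303.903] pointing down, gripper open.
Joint ranges: [-2.83, 2.83], [-0.83, 2.19], [0.07, 2.5], [-1.14, 4.28], [0.01, 3], [-2.97, 2.97]. Speed limits (rad/s): [1.89, 1.89, 2.22, 3.14, 3.14, 3.14].

INTERFACE

Orientations are given as a 3x3 rotation matrix whose columns are the frame's x, y, z axes.
In Python, from bench import * gives the robot as it stands.
- The arm moves only by the tool arm_command, never from a script. Its argument "steps" is one flat list of numbers, 4 for each row, row after row: the shift along the tool's x, y, z in cm, then the turn about the tool's z in degrees. In form: [dx, dy, dz, turn, dx, dy, dz, turn, ...]. A call has 1 to 20 rows; each row shifts and turns the commanded pose from where the row before left it, along the tool's axes as they then stand; what a row does not reach is not made up. A row lasts 1/8 s, in which the tool goes at most 62.5 mm and 10.7 degrees, less where a joint would pass 70% of its speed; a pose out of reach is approached as far as the arm can. A call with a gripper value outside its range is refused whole. "hand" is the gripper's target within -1 to 1 (shut at 1, half-way at 0, fully open at -1), set as the call begins (left out, the last holds). The fingers move at their own pace and stop on an object; "grip_force" is the grip in N (left out, the last holds). Time passes only in rows, so rows that do not move let the fingers close. It gives the time, the measured TCP pose, the force and the opening at its end, in the units of the state.
- read_state(): the state, without advancing time (a new reading comes with each control period).
- get_image(name): name is "side" or "top" or "wrist"; returns a dict with "image" (480x640x3 uint8, red, green, blue), "range_z" (480x640 float32, mm along the optical axis (not along the pixel's ray), 0 where there is no reading), "K" (3x3 intrinsics, pixels), "R" (3x3) and "t" (3): a world point X has camera coordinates R X + t; the wrist camera has in their place "T_tool_cam" (4x4, takes a point from camera to tool coordinates, whose origin is the TCP and whose axes are the flange's). Camera axes: x right, y down, z forward; pixel columns grow to the right and rows downward; lengths in mm; the calibration is good to about 2 mm. A picture is of the moment at which its call begins: read the wrist's pose just before it.
- sign_off(): hands the job in, once; it reports no verdict.
Trained networks look in the newest picture that a camera, given by its name, has taken for a name from the list of things; names that differ only in an ending like _2 or _b are one class to them, and where a whole thing is asked for, a point or a joint stands for the part that bears it (a point fixed in the world has none). Each returns a list of dicts, best first, with "score" (0 to 1); they miss things now and then, are a little off and sometimes report something else, mostly with a low value. They report only what shows in the picture. A call takes as long as a camera call. They do not tell look-alikes from the thing itself.
- search_frame(camera, label): "centre" ([column, row] in pixels, amid what is visible of it).
- regions_of(camera, label): "region" (480x640 bool, what is visible of it) and "centre" ([column, row] in pixels, amid what is visible of it).
- mark_of(camera, label): "centre" ([column, row] in pixels: a listed point, or the origin of a listed thing).
The state is a dict: "time_s": time; "joints": joint angles; "joint_vel": joint speeds; "effort": joint torques, N m; "tool_pos": TCP position; "eef_rot": TCP orientation; "wrist_force": force on the tool from outside, world axes, zero at the start; "moment": the same for the moment, N m; "opening": finger opening in mm.
Only numpy, scipy, OpenCV 4.12 (cv2) and the standard library are available. Lean on these libraries where they do the work, as an engineer would, in place of code of your own. Each camera call takes 0.05 s, during which the arm holds its last target. There are 200 camera calls.

TASK

Make up the gift set in the shallow cardboard tray: set the oblong cake carton squarely on the white pad, centre the small square box on top of it, load both round tins into the clear tube with the tall one at the bottom and the short one flat on top of it, and stand the jar midway between the carton and the tube. Keep the jar upright all the way, and leave the tape roll and the dough scraper where they are.

Things in the scene. Friction and masses are not known exactly. Their poses are not given: they have to be found in the camera images.
- tray: shallow open cardboard tray, fixed, 170 (its x) x 370 (its y) x 22 mm high, walls and floor 4 mm thick; origin under its centre, on the table; its y axis runs along its length. The tube stands in one half and the pad lies in the other (which is which varies), each with its centre 95 mm from the tray's centre along the tray's y axis, so the tray's centre is midway between them: the jar's place
- tube: clear plastic tube, fixed upright in the tray, open at the top, 74 mm high with a 4 mm floor; bore 60 mm, outside 66 mm, the mouth flaring over the last 12 mm to 70 mm bore and 76 mm outside; origin at the centre of its underside (4 mm above the table, on the tray floor), z up. A tin released level with its foot in the mouth drops down by itself. Both tins together fill 64 mm of its 70 mm depth
- pad: white paperboard pad, fixed on the tray floor, 70 (its x) x 96 (its y) x 4 mm; origin at the centre of its underside (4 mm above the table), its top is 8 mm above the table; its long side, y, lies along the tray's length. The carton's place, long side along long side
- carton: oblong brown cake carton with a white label on each long side and a dark seam along its flat top, 56 (its x) x 80 (its y) x 60 mm high; origin at the centre of its underside; stands loose on the table, 0.3 to 0.6 kg
- smallbox: small square white gift box with a brown lid, 46 x 46 x 36 mm high; origin at the centre of its underside; loose on the table
- jar: amber glass jam jar with steel lid and white label, 50 mm across, 70 mm high (glass body 50 mm across up to 50 mm, lid 50 mm across from 55 to 70 mm); origin at the centre of its underside; stands loose on the table
- talltin: tall round metal tin, 50 mm across, 40 mm high, a wide dark disc (38 mm) on its lid; origin at the centre of its underside; stands loose on the table
- shorttin: short round metal tin, 50 mm across, 24 mm high, a small dark disc (16 mm) on its lid; origin at the centre of its underside; stands loose on the table
- taperoll: bystander: roll of brown packing tape lying flat, 96 mm across, 48 mm high, 74 mm hole, white core; origin at the centre of its underside; loose, not to be moved
- scraper: bystander: dark steel dough scraper with a wooden handle lying on the table, blade 85 x 110 mm, about 19 mm high; origin at the centre of its underside; loose, not to be moved
Things that resemble listed ones, but are neither listed nor needed, are in the scene too. Leave any red or turquoise look-alike of the shorttin alone.

How it is judged:
By the outcome, as a careful person would: the job done as asked, in the order asked, and still so for the second after the job is handed in, with the robot touching nothing.
It also fails if it takes over 120 s, if anything falls off the work surface, if the arm or the gripper's body presses on something with over 40 N, if the wrist force passes 120 N, or if a joint passes its speed limit or range.

## Working session

There is one attempt and no reset: what is moved stays moved. The work goes in short steps, Python scripts to look and compute and a tool call to move; the robot and the scene stay as the last step left them, time stands still between calls to the robot, and variables do not carry over. Pictures are saved under pics/ and viewed, about 12 in all and at most 16, crops included, and the job is handed in when it is done.

Besides the shell and the picture viewer there is one more tool, called after "Call:" as name(argument=value, ...), one argument or row to a line, values as JSON. arm_command: Moves the arm, as the interface text tells. Its arguments: {"type":"object","properties":{"steps":{"type":"array","items":{"type":"number"}},"hand":{"type":"number"},"grip_force":{"type":"number"}},"required":["steps"]}

```bash
mkdir -p pics
cat > h.py <<'E'
from bench import *
import numpy as np, cv2
def world(d,px,z=None):
    "pixel -> world at height z (or by range)"
    K,R,t=map(np.array,(d["K"],d["R"],d["t"]))
    r=np.linalg.solve(K,[px[0],px[1],1.]);c=-R.T@t;w=R.T@r
    if z is None:
        s=d["range_z"][int(px[1]),int(px[0])];return c+w*s
    return c+w*(z-c[2])/w[2]
def cloud(d):
    K,R,t=map(np.array,(d["K"],d["R"],d["t"]))
    v,u=np.mgrid[:480,:640];p=np.stack([u,v,np.ones_like(u)],-1).reshape(-1,3)@np.linalg.inv(K).T
    return ((p*d["range_z"].reshape(-1,1)-t)@R).reshape(480,640,3)
def save(n,im,f=1):
    cv2.imwrite("pics/"+n,cv2.resize(im[:,:,::-1],None,fx=f,fy=f,interpolation=cv2.INTER_CUBIC))
E
python3 - <<'E'
from h import *
np.set_printoptions(precision=1,suppress=True)
s=read_state();print(s)
for c in("top","side"):
    d=get_image(c);save(c+"0.png",d["image"]);C=cloud(d)
    print(c,d["K"],d["R"],d["t"])
    for l in "tray tube pad carton smallbox jar talltin shorttin taperoll scraper".split():
        for r in regions_of(c,l)[:4]:
            m=r["region"]&(d["range_z"]>0);p=C[m]
            if len(p):
                zt=np.percentile(p[:,2],95);q=p[abs(p[:,2]-zt)<4]
                print(c,l,round(r["score"],2),r["centre"],m.sum(),"ztop",zt,"mean",q.mean(0)[:2],"rect",cv2.minAreaRect(q[:,:2].astype(np.float32)))
E
```

```text
{'time_s': 0.0, 'joints': array([-1.4,  0.1,  1.4,  0. ,  1.6, -0. ]), 'joint_vel': array([-0.,  0., -0.,  0.,  0.,  0.]), 'effort': array([  0. , -73.2, -63.2,   0. ,   0. ,  -0. ]), 'tool_pos': array([ 157.7, -656.2,  303.2]), 'eef_rot': array([[ 1. ,  0.2, -0. ],
       [ 0.2, -1. ,  0. ],
       [ 0. , -0. , -1. ]]), 'wrist_force': array([-0.1,  0.1, -0.3]), 'moment': array([-0., -0., -0.]), 'opening': 85.65248856123556}
top [[456.6   0.  325.4]
 [  0.  456.6 236.7]
 [  0.    0.    1. ]] [[-0.  -1.  -0. ]
 [-1.   0.  -0.1]
 [ 0.1  0.  -1. ]] [  15.6  493.6 1041.4]
top tray 0.95 [333.2, 175.9] 9015 ztop 20.36136708718619 mean [648.8  -5.6] rect ((648.4112548828125, -2.83612060546875), (370.1990051269531, 171.0575408935547), 84.98585510253906)
top tube 0.84 [286.2, 164.1] 1011 ztop 77.19204236158188 mean [659.   93.5] rect ((657.37939453125, 92.05679321289062), (73.63194274902344, 71.95156860351562), 0.049435388296842575)
top tube 0.37 [451.2, 269.5] 1058 ztop 61.89239098099645 mean [ 416.4 -273.9] rect ((416.6549987792969, -273.9284973144531), (55.51638412475586, 79.71682739257812
[... 3885 characters left out ...]
998799126984 mean [346.2 -43.7] rect ((347.9222717285156, -42.97034454345703), (36.56206512451172, 53.52320098876953), 25.09074592590332)
side shorttin 0.74 [375.0, 241.6] 342 ztop 25.867177677439113 mean [ 435.7 -133. ] rect ((436.2931823730469, -133.58103942871094), (49.3302001953125, 46.59499740600586), 43.85850524902344)
side taperoll 0.93 [147.5, 304.1] 1746 ztop 48.85797238889287 mean [650.6 369.7] rect ((652.4472045898438, 368.7023620605469), (95.82557678222656, 95.10061645507812), 14.814496040344238)
side scraper 0.68 [371.3, 178.4] 703 ztop 17.932733811771904 mean [ 667.9 -337.1] rect ((663.8392333984375, -338.2750244140625), (94.1867446899414, 91.67271423339844), 76.12201690673828)
```

View pics/top0.png

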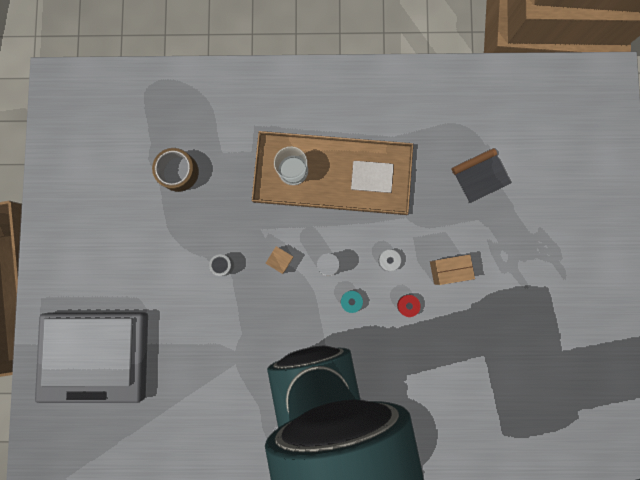

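Run:
```python
import cv2
im=cv2.imread("pics/top0.png")
cv2.imwrite("pics/crop1.png",cv2.resize(im[225:335,200:480],None,fx=2.85,fy=2.85,interpolation=cv2.INTER_CUBIC))
```

```text
(no output)
```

View pics/crop1.png

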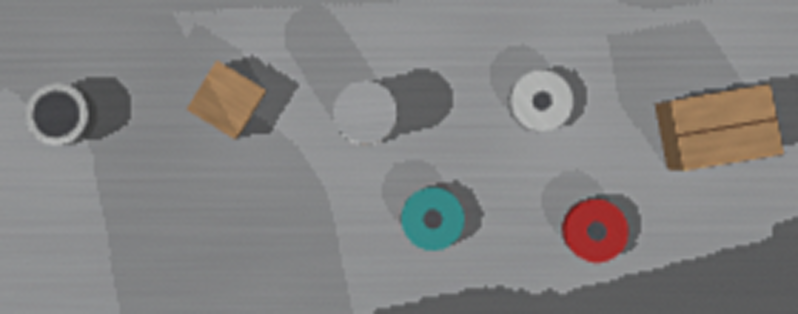

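The top picture shows the tray (333,175), tube (291,165), pad (372,177), tape roll (175,170) and scraper (482,175).

- **Short tin:** the candidates are silver (390,260), turquoise (352,301) and red (409,305). I choose silver: it has the small disc, and coloured look-alikes are to be left alone.
- **Tall tin:** the one with the wide dark disc, at (221,265).
- **Jar:** (327,264).
- **Small box:** (281,260).
- **Carton:** the one with the seam, at (453,269).

The crop confirms these choices.

```bash
cat >> h.py <<'E'
def plan(x,y,z,phi):
    "jaw axis phi (deg, world): prints turn (deg) first, then dx dy dz (cm) in the turned frame, with present tilt"
    s=read_state();p,R=np.array(s["tool_pos"]),np.array(s["eef_rot"])
    cur=np.degrees(np.arctan2(R[1,1],R[0,1]))
    dphi=(phi-cur+90)%180-90          # half turn gives the same grasp
    a=np.radians(cur+dphi);Y=np.array([np.cos(a),np.sin(a),0]);X=np.array([-Y[1],Y[0],0])
    d=np.array([x,y,z])-p
    print("t",round(s["time_s"],2),"tcp",p.round(1),"phi",round(cur,2),"tilt",R[:2,2].round(4),"j6",round(s["joints"][5],2),"open",round(s["opening"],1),"F",np.round(s["wrist_force"],1))
    print("  turn",round(-dphi,2),"dx",round(X@d/10,2),"dy",round(Y@d/10,2),"dz",round(-d[2]/10,2))
E
python3 - <<'E'
from h import *
plan(417,-274,200,9.6); plan(417,-274,200,9.6-180)
E
```

```text
t 1.1 tcp [ 157.7 -656.3  303.9] phi -76.49 tilt [-0.  0.] j6 -0.04 open 85.3 F [-0.6 -0.   0.6]
  turn -86.09 dx 33.37 dy 31.94 dz 10.39
t 1.1 tcp [ 157.7 -656.3  303.9] phi -76.49 tilt [-0.  0.] j6 -0.04 open 85.3 F [-0.6 -0.   0.6]
  turn -86.09 dx 33.37 dy 31.94 dz 10.39
```

Call:
arm_command(
  steps=[0,0,0,-9.5,0,0,0,-9.5,0,0,0,-9.5,0,0,0,-9.5,0,0,0,-9.5,0,0,0,-9.5,0,0,0,-9.5,0,0,0,-9.5,0,0,0,-10.1,3.7,3.55,1.1,0,3.7,3.55,1.1,0,3.7,3.55,1.1,0,3.7,3.55,1.1,0,3.7,3.55,1.1,0,3.7,3.55,1.1,0,3.7,3.55,1.1,0,3.7,3.55,1.1,0,3.7,3.55,1.1,0,0,0,0,0],
  hand=-1,
  grip_force=40,
)

```text
time_s: 3.48
tool_pos: [418.2, -272.2, 204.2]
eef_rot: [[-0.171, 0.985, -0.001], [0.985, 0.171, 0.001], [0.001, -0.0, -1.0]]
wrist_force: [-0.5, 0.3, 0.1]
opening: 85.1
```

Run:
```python
from h import *
plan(417,-274,100,9.6)
s=read_state();d=get_image("wrist");save("w1.png",d["image"])
T=np.array(d["T_tool_cam"]);R=np.array(s["eef_rot"]);print(T.round(3),d["K"])
v,u=np.mgrid[:480,:640]
P=np.stack([u,v,np.ones_like(u)],-1).reshape(-1,3)@np.linalg.inv(d["K"]).T*d["range_z"].reshape(-1,1)
Pt=P@T[:3,:3].T+T[:3,3];W=Pt@R.T+s["tool_pos"];ok=d["range_z"].ravel()>0
top=W[ok&(abs(W[:,2]-60)<5)]
print(len(top),top.mean(0),cv2.minAreaRect(top[:,:2].astype(np.float32)))
f=Pt[ok&(Pt[:,2]<95)&(Pt[:,2]>20)];print("fingers",len(f),f.min(0) if len(f) else 0,f.max(0) if len(f) else 0)
```

```text
t 3.48 tcp [ 418.2 -272.2  204.2] phi 9.83 tilt [-0.0005  0.0009] j6 -0.8 open 85.1 F [-0.5  0.3  0.1]
  turn 0.23 dx -0.15 dy -0.15 dz 10.42
[[-1.0000e-03 -9.5600e-01 -2.9400e-01  7.5304e+01]
 [ 1.0000e+00 -1.0000e-03 -0.0000e+00  3.2000e-02]
 [-0.0000e+00 -2.9400e-01  9.5600e-01 -6.9523e+01]
 [ 0.0000e+00  0.0000e+00  0.0000e+00  1.0000e+00]] [[381.32289585   0.         323.43256944]
 [  0.         381.32289585 244.5805719 ]
 [  0.           0.           1.        ]]
11849 [ 416.09855333 -271.47688659   59.5285241 ] ((416.53228759765625, -274.1978454589844), (56.2017707824707, 80.45740509033203), 9.15506362915039)
fingers 8594 [-11.37333954 -56.84668773  20.01189657] [12.80001457 56.87447201 60.8592981 ]
```

View pics/w1.png

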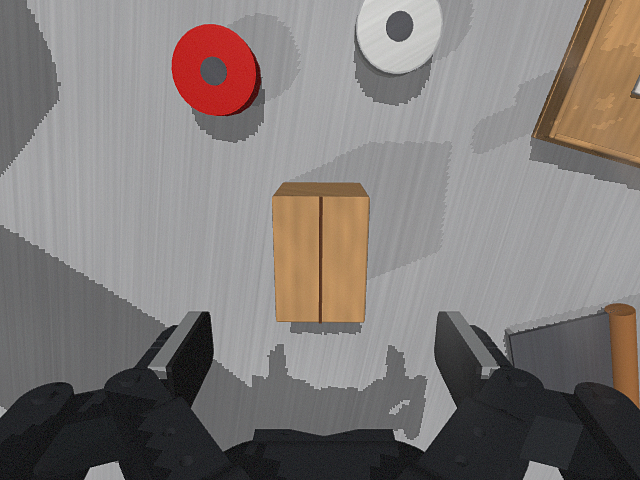

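The wrist view shows the carton at (320,258), between the fingers, and agrees with the top camera within 1 mm. The open fingertips reach 61 mm ahead of the TCP.

Call:
arm_command(
  steps=[-0.18,-0.18,0,0.6,0,0,4,0,0,0,4,0,0,0,3,0,0,0,0,0,0,0,0,0],
)

```text
time_s: 4.28
tool_pos: [415.8, -277.7, 96.4]
eef_rot: [[-0.155, 0.988, 0.001], [0.988, 0.155, -0.001], [-0.001, 0.001, -1.0]]
wrist_force: [0.5, 0.3, 1.1]
opening: 85.3
```

Call:
arm_command(
  steps=[0,0,0,0,0,0,0,0,0,0,0,0,0,0,0,0,0,0,0,0,0,0,0,0,0,0,0,0,0,0,0,0],
  hand=1,
)

```text
time_s: 5.28
tool_pos: [416.1, -277.1, 96.3]
eef_rot: [[-0.157, 0.988, 0.002], [0.988, 0.157, -0.001], [-0.002, 0.001, -1.0]]
wrist_force: [-0.3, -0.2, 6.7]
opening: 55.5
```

Run:
```python
from h import *
plan(416.5,-274.2,200,9.2);plan(640,-97.4,200,-5)
```

```text
t 5.28 tcp [ 416.1 -277.1   96.3] phi 9.01 tilt [ 0.0015 -0.0014] j6 -0.8 open 55.5 F [-0.3 -0.2  6.7]
  turn -0.19 dx 0.28 dy 0.09 dz -10.37
t 5.28 tcp [ 416.1 -277.1   96.3] phi 9.01 tilt [ 0.0015 -0.0014] j6 -0.8 open 55.5 F [-0.3 -0.2  6.7]
  turn 14.01 dx 19.86 dy 20.74 dz -10.37
```

Call:
arm_command(
  steps=[0,0,-2,0,0,0,-4,0,0,0,-4,0,0,0,0,7,0,0,0,7,2.5,2.6,0,0,2.5,2.6,0,0,2.5,2.6,0,0,2.5,2.6,0,0,2.5,2.6,0,0,2.5,2.6,0,0,2.5,2.6,0,0,2.0,2.5,0,0,0,0,0,0,0,0,0,0],
)

```text
time_s: 7.15
tool_pos: [638.5, -100.6, 194.8]
eef_rot: [[0.087, 0.996, -0.001], [0.996, -0.087, -0.0], [-0.0, -0.001, -1.0]]
wrist_force: [0.1, 0.2, -2.8]
opening: 56.0
```

```bash
cat >> h.py <<'E'
def wcloud():
    s=read_state();d=get_image("wrist");T=np.array(d["T_tool_cam"]);R=np.array(s["eef_rot"])
    v,u=np.mgrid[:480,:640]
    P=np.stack([u,v,np.ones_like(u)],-1).reshape(-1,3)@np.linalg.inv(d["K"]).T*d["range_z"].reshape(-1,1)
    Pt=P@T[:3,:3].T+T[:3,3];W=Pt@R.T+s["tool_pos"]
    W[d["range_z"].ravel()<=0]=np.nan
    return d,Pt.reshape(480,640,3),W.reshape(480,640,3)
E
python3 - <<'E'
from h import *
plan(640.3,-100.2,200,-5)
d,Pt,W=wcloud();save("w2.png",d["image"])
for l in("carton","pad"):
    for r in regions_of("wrist",l)[:2]:
        q=W[r["region"]];q=q[~np.isnan(q[:,0])];zt=np.percentile(q[:,2],90);q=q[abs(q[:,2]-zt)<4]
        print(l,r["score"],r["centre"],zt,q.mean(0),cv2.minAreaRect(q[:,:2].astype(np.float32)))
d=get_image("top")
C=cloud(d)
for r in regions_of("top","carton")[:1]:
    q=C[r["region"]];zt=np.percentile(q[:,2],90);q=q[abs(q[:,2]-zt)<6];print(zt,cv2.minAreaRect(q[:,:2].astype(np.float32)))
E
```

```text
t 7.15 tcp [ 638.5 -100.6  194.8] phi -4.98 tilt [-0.0006 -0.0001] j6 -0.11 open 56.0 F [ 0.1  0.2 -2.8]
  turn 0.02 dx 0.05 dy 0.18 dz -0.52
carton 0.72 [323.1, 314.4] 158.6825525646741 [639.43682571 -88.05094271 157.99245883] ((639.0367431640625, -93.22603607177734), (71.92887115478516, 56.593101501464844), 85.03419494628906)
carton 0.68 [12.2, 109.1] 19.66040185027316 [452.61702296   1.68713151  18.98045493] ((451.4934387207031, 1.7710247039794922), (32.86509704589844, 7.09027624130249), 70.4472427368164)
pad 0.65 [327.2, 182.4] 8.43411778735329 [643.00281013 -62.44878026   7.53744822] ((643.0467529296875, -62.57160949707031), (26.80841064453125, 70.12122344970703), 85.23681640625)
160.65404261836662 ((638.092529296875, -98.08195495605469), (79.5373764038086, 56.748714447021484), 85.34241485595703)
```

View pics/w2.png

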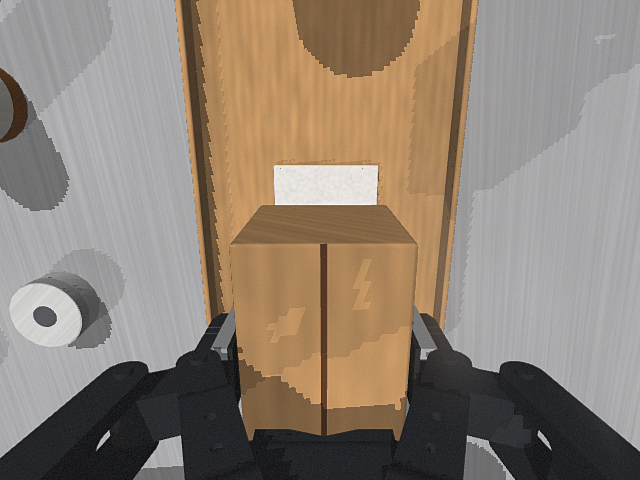

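The wrist view shows the carton held at (323,314), with the pad's far strip at (327,185). The carton only needs about 1.5 mm along tool y, and then goes down.

Call:
arm_command(
  steps=[0.02,0.15,2,0,0,0,3,0,0,0,2.5,0,0,0,1,0,0,0,0.4,0,0,0,0,0,0,0,0,0],
)

```text
time_s: 8.28
tool_pos: [640.7, -100.5, 106.8]
eef_rot: [[0.087, 0.996, 0.001], [0.996, -0.087, -0.0], [-0.0, 0.001, -1.0]]
wrist_force: [0.5, -0.6, -3.0]
opening: 55.4
```

Run:
```python
from h import *
plan(640.2,-99.8,104.3,-4.9)
```

```text
t 8.28 tcp [ 640.7 -100.5  106.8] phi -4.99 tilt [ 0.0013 -0.0002] j6 -0.11 open 55.4 F [ 0.5 -0.6 -3. ]
  turn -0.09 dx 0.06 dy -0.05 dz 0.25
```

Call:
arm_command(
  steps=[0.05,-0.03,0.15,0,0,0,0.1,0,0,0,0.05,0,0,0,0,0],
)

```text
time_s: 8.78
tool_pos: [640.2, -99.8, 104.3]
eef_rot: [[0.087, 0.996, 0.001], [0.996, -0.087, -0.0], [0.0, 0.001, -1.0]]
wrist_force: [-6.9, 2.2, 9.7]
opening: 55.3
```

Call:
arm_command(
  steps=[0,0,0,0,0,0,0,0,0,0,0,0,0,0,0,0,0,0,0,0,0,0,0,0,0,0,-3,0,0,0,-4,0,0,0,-5,0,0,0,0,0],
  hand=-1,
)

```text
time_s: 10.02
tool_pos: [641.2, -100.1, 227.7]
eef_rot: [[0.087, 0.996, 0.007], [0.996, -0.087, -0.001], [-0.001, 0.007, -1.0]]
wrist_force: [-0.4, 0.1, -0.5]
opening: 85.5
```

Run:
```python
from h import *
plan(440,120.7,200,-32)
plan(440,120.7,200,58)
```

```text
t 10.03 tcp [ 641.2 -100.1  227.7] phi -4.99 tilt [ 0.0066 -0.0013] j6 -0.11 open 85.5 F [-0.4  0.1 -0.5]
  turn 27.01 dx 8.06 dy -28.76 dz 2.77
t 10.03 tcp [ 641.2 -100.1  227.7] phi -4.99 tilt [ 0.0066 -0.0013] j6 -0.11 open 85.5 F [-0.4  0.1 -0.5]
  turn -62.99 dx 28.76 dy 8.06 dz 2.77
```

Call:
arm_command(
  steps=[0,0,0,9,0,0,0,9,0,0,0,9,1.2,-4.1,0.4,0,1.2,-4.1,0.4,0,1.2,-4.1,0.4,0,1.2,-4.1,0.4,0,1.2,-4.1,0.4,0,1.2,-4.1,0.4,0,0.86,-4.16,0.4,0,0,0,0,0,0,0,0,0],
)

```text
time_s: 11.52
tool_pos: [439.0, 120.7, 194.7]
eef_rot: [[0.529, 0.848, 0.0], [0.848, -0.529, -0.0], [-0.0, 0.0, -1.0]]
wrist_force: [-0.3, 0.7, -0.1]
opening: 85.8
```

```bash
cat >> h.py <<'E'
def rects(W,cam,l,n=2,tol=4):
    for r in regions_of(cam,l)[:n]:
        q=W[r["region"]];q=q[~np.isnan(q[:,0])]
        if len(q)<30: continue
        zt=np.percentile(q[:,2],90);q=q[abs(q[:,2]-zt)<tol];c,w,a=cv2.minAreaRect(q[:,:2].astype(np.float32))
        print(cam,l,round(r["score"],2),np.round(r["centre"]),"z",zt.round(1),"c",np.round(c,1),np.round(w,1),round(a,1))
E
python3 - <<'E'
from h import *
d=get_image("top");C=cloud(d);save("top2.png",d["image"])
rects(C,"top","carton",1);rects(C,"top","pad",1);rects(C,"top","tray",1);rects(C,"top","smallbox",1)
d,Pt,W=wcloud();save("w3.png",d["image"]);rects(W,"wrist","smallbox",2)
plan(440,120.7,72,-32)
E
```

```text
top carton 0.91 [373. 174.] z 69.1 c [640.  -96.9] [80.  56.7] 84.8
top pad 0.69 [373. 190.] z 10.1 c [638.2 -98.1] [93.6 66.8] 84.2
top tray 0.57 [332. 175.] z 14.2 c [647.9  -1.6] [368.7 170. ] 85.0
wrist smallbox 0.72 [326. 245.] z 36.7 c [440.5 121. ] [47.3 46.7] 58.2
t 11.88 tcp [439.1 120.5 194.8] phi -32.03 tilt [-0.0003 -0.0001] j6 0.77 open 85.2 F [-0.8  0.   0.6]
  turn -0.03 dx 0.06 dy 0.07 dz 12.28
```

Call:
arm_command(
  steps=[0.1,0.1,3,0,0,0,4,0,0,0,3.5,0,0,0,1.2,0,0,0,0,0,0,0,0,0],
)

```text
time_s: 12.62
tool_pos: [440.9, 121.3, 79.4]
eef_rot: [[0.53, 0.848, 0.002], [0.848, -0.53, 0.0], [0.001, 0.001, -1.0]]
wrist_force: [0.1, -0.0, -0.9]
opening: 85.3
```

Call:
arm_command(
  steps=[0,0,0,0,0,0,0,0,0,0,0,0,0,0,0,0,0,0,0,0,0,0,0,0,0,0,0,0,0,0,0,0],
  hand=1,
)

```text
time_s: 13.62
tool_pos: [440.6, 121.2, 78.6]
eef_rot: [[0.53, 0.848, 0.001], [0.848, -0.53, 0.0], [0.001, 0.001, -1.0]]
wrist_force: [-1.2, -0.5, 6.6]
opening: 45.4
```

Run:
```python
from h import *
plan(440.5,121,78,-31.8);plan(640,-97,210,-5.2)
```

```text
t 13.62 tcp [440.6 121.2  78.6] phi -31.99 tilt [0.001  0.0002] j6 0.77 open 45.4 F [-1.2 -0.5  6.6]
  turn -0.19 dx -0.02 dy 0.01 dz 0.06
t 13.62 tcp [440.6 121.2  78.6] phi -31.99 tilt [0.001  0.0002] j6 0.77 open 45.4 F [-1.2 -0.5  6.6]
  turn -26.79 dx -19.93 dy 21.84 dz -13.14
```

Call:
arm_command(
  steps=[0,0,-3,0,0,0,-5,0,0,0,-5.1,0,0,0,0,-9,0,0,0,-9,0,0,0,-8.8,-2.5,2.75,0,0,-2.5,2.75,0,0,-2.5,2.75,0,0,-2.5,2.75,0,0,-2.5,2.75,0,0,-2.5,2.75,0,0,-2.5,2.75,0,0,-2.43,2.6,0,0,0,0,0,0,0,0,0,0],
)

```text
time_s: 15.62
tool_pos: [639.5, -96.9, 208.6]
eef_rot: [[0.091, 0.996, -0.001], [0.996, -0.091, 0.0], [0.0, -0.001, -1.0]]
wrist_force: [0.4, 0.5, -0.8]
opening: 45.1
```

Run:
```python
from h import *
plan(640,-97,147,-5.2)
d,Pt,W=wcloud();save("w4.png",d["image"]);rects(W,"wrist","smallbox",1);rects(W,"wrist","carton",2)
C=cloud(get_image("top"));rects(C,"top","smallbox",1)
```

```text
t 15.62 tcp [639.5 -96.9 208.6] phi -5.2 tilt [-0.0007  0.0003] j6 -0.1 open 45.1 F [ 0.4  0.5 -0.8]
  turn 0.0 dx -0.01 dy 0.05 dz 6.16
wrist smallbox 0.77 [322. 338.] z 166.4 c [639.4 -97. ] [48.4 46.8] 84.7
wrist carton 0.78 [324. 221.] z 68.3 c [642.2 -76.9] [40.4 56.2] 85.0
top smallbox 0.57 [371. 169.] z 167.8 c [626.9 -94.8] [44.4 22.4] 85.3
```

View pics/w4.png

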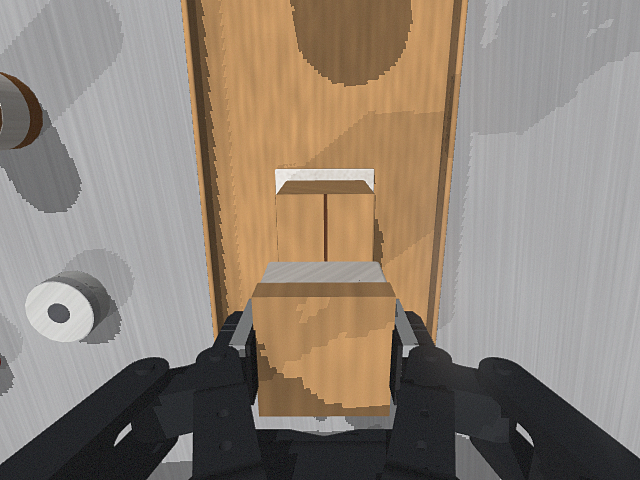

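The box is held squarely at (322,338), with the carton at (324,221) below it. It needs about 1 mm of correction and then goes down.

Call:
arm_command(
  steps=[0.03,0.1,2,0,0,0,2.5,0,0,0,1,0,0,0,0.4,0,0,0,0,0,0,0,0,0],
)

```text
time_s: 16.62
tool_pos: [641.1, -96.9, 150.7]
eef_rot: [[0.09, 0.996, 0.001], [0.996, -0.09, -0.0], [-0.0, 0.001, -1.0]]
wrist_force: [0.8, -0.1, -0.5]
opening: 45.6
```

Run:
```python
from h import *
plan(640.5,-96.6,146.2,-5.2)
```

```text
t 16.62 tcp [641.1 -96.9 150.7] phi -5.19 tilt [ 0.0011 -0.0002] j6 -0.1 open 45.6 F [ 0.8 -0.1 -0.5]
  turn 0.01 dx 0.03 dy -0.06 dz 0.45
```

Call:
arm_command(
  steps=[0.02,-0.04,0.2,0,0,0,0.15,0,0,0,0.07,0,0,0,0,0,0,0,0,0],
)

```text
time_s: 17.25
tool_pos: [640.5, -96.7, 146.6]
eef_rot: [[0.09, 0.996, 0.001], [0.996, -0.09, -0.0], [-0.0, 0.001, -1.0]]
wrist_force: [-4.4, 1.1, 7.8]
opening: 45.4
```

Run:
```python
from h import *
plan(640.5,-96.6,146.2,-5.2)
```

```text
t 17.25 tcp [640.5 -96.7 146.6] phi -5.19 tilt [ 0.0006 -0.0001] j6 -0.1 open 45.4 F [-4.4  1.1  7.8]
  turn 0.01 dx 0.01 dy -0.0 dz 0.04
```

Contact. Next I release, rise and move to the tall tin.

Call:
arm_command(
  steps=[0,0,0,0,0,0,0,0,0,0,0,0,0,0,0,0,0,0,0,0,0,0,0,0,0,0,-3,0,0,0,-4,0,0,0,0,0,0,0,0,0],
  hand=-1,
)

```text
time_s: 18.5
tool_pos: [640.3, -96.6, 215.2]
eef_rot: [[0.091, 0.996, -0.0], [0.996, -0.091, 0.0], [0.0, -0.0, -1.0]]
wrist_force: [-0.1, -0.9, -1.0]
opening: 84.9
```

Run:
```python
from h import *
plan(428.5,256,180,0)
```

```text
t 18.5 tcp [640.3 -96.6 215.2] phi -5.19 tilt [-0.0003  0.0001] j6 -0.1 open 84.9 F [-0.1 -0.9 -1. ]
  turn -5.19 dx 35.26 dy -21.18 dz 3.52
```

Call:
arm_command(
  steps=[0,0,0,-5.2,4,-2.4,0,0,4,-2.4,0,0,4,-2.4,0,0,4,-2.4,0,0,4,-2.4,0,0,4,-2.4,0,0,4,-2.4,1,0,4,-2.4,1,0,3.26,-1.98,1,0,0,0,0,0,0,0,0,0],
)

```text
time_s: 20.0
tool_pos: [428.6, 255.6, 185.2]
eef_rot: [[-0.001, 1.0, -0.001], [1.0, 0.001, -0.001], [-0.001, -0.001, -1.0]]
wrist_force: [-0.1, 0.2, 0.9]
opening: 85.7
```

Run:
```python
from h import *
C=cloud(get_image("top"))
rects(C,"top","smallbox",2);rects(C,"top","carton",1)
d,Pt,W=wcloud();save("w5.png",d["image"]);rects(W,"wrist","talltin",2)
plan(428.5,256,93,0)
```

```text
top smallbox 0.7 [376. 169.] z 105.6 c [640.2 -97.1] [46.8 47.1] 84.0
top carton 0.9 [366. 180.] z 69.1 c [640.  -97.1] [79.7 56.2] 84.9
wrist talltin 0.93 [326. 250.] z 40.6 c [429.3 256.7] [50.5 50.7] 44.6
t 20.25 tcp [429.  255.3 185.8] phi -0.06 tilt [ 0.0001 -0.    ] j6 0.49 open 85.2 F [ 1.3 -0.1 -0.5]
  turn -0.06 dx 0.07 dy -0.05 dz 9.28
```

Call:
arm_command(
  steps=[0.14,0.03,3,0,0,0,4,0,0,0,2.65,0,0,0,0,0,0,0,0,0],
)

```text
time_s: 20.88
tool_pos: [429.5, 257.4, 90.5]
eef_rot: [[0.0, 1.0, 0.001], [1.0, -0.0, 0.001], [0.001, 0.001, -1.0]]
wrist_force: [0.3, -0.3, 0.2]
opening: 85.4
```

Call:
arm_command(
  steps=[0,0,0,0,0,0,0,0,0,0,0,0,0,0,0,0,0,0,0,0,0,0,0,0,0,0,0,0,0,0,0,0],
  hand=1,
)

```text
time_s: 21.88
tool_pos: [429.3, 257.5, 90.4]
eef_rot: [[-0.0, 1.0, 0.001], [1.0, 0.0, 0.001], [0.001, 0.001, -1.0]]
wrist_force: [-1.1, -2.3, 7.9]
opening: 48.6
```

Run:
```python
from h import *
plan(657,92.2,190,0)
```

```text
t 21.88 tcp [429.3 257.5  90.4] phi 0.02 tilt [0.0013 0.0006] j6 0.49 open 48.6 F [-1.1 -2.3  7.9]
  turn 0.02 dx -16.53 dy 22.77 dz -9.96
```

Call:
arm_command(
  steps=[0,0,-3,0,0,0,-4,0,0,0,-4,0,-2.1,2.85,0,0,-2.1,2.85,0,0,-2.1,2.85,0,0,-2.1,2.85,0,0,-2.1,2.85,0,0,-2.1,2.85,0,0,-2.1,2.85,0,0,-1.83,2.82,0,0,0,0,0,0,0,0,0,0],
)

```text
time_s: 23.5
tool_pos: [656.3, 92.2, 199.1]
eef_rot: [[-0.0, 1.0, -0.001], [1.0, 0.0, 0.0], [0.0, -0.001, -1.0]]
wrist_force: [0.8, -0.2, -1.0]
opening: 49.1
```

Run:
```python
from h import *
plan(657,92.2,164,0)
d,Pt,W=wcloud();save("w6.png",d["image"]);rects(W,"wrist","talltin",1);rects(W,"wrist","tube",1)
q=W[:,:][regions_of("wrist","talltin")[0]["region"]];q=q[~np.isnan(q[:,0])];zt=np.percentile(q[:,2],90);q=q[abs(q[:,2]-zt)<4]
A=np.c_[q[:,:2]-q[:,:2].mean(0),np.ones(len(q))];print("top plane",np.linalg.lstsq(A,q[:,2],rcond=None)[0])
```

```text
t 23.5 tcp [656.3  92.2 199.1] phi 0.0 tilt [-0.0005  0.0001] j6 0.1 open 49.1 F [ 0.8 -0.2 -1. ]
  turn 0.0 dx 0.0 dy 0.07 dz 3.51
wrist talltin 0.66 [325. 333.] z 149.1 c [656.2  91.3] [48.9 51.6] 0.1
wrist tube 0.74 [328. 236.] z 77.3 c [656.6 102.4] [54.4 74.3] 89.3
top plane [-1.41969013e-03 -7.26760665e-03  1.48394280e+02]
```

View pics/w6.png

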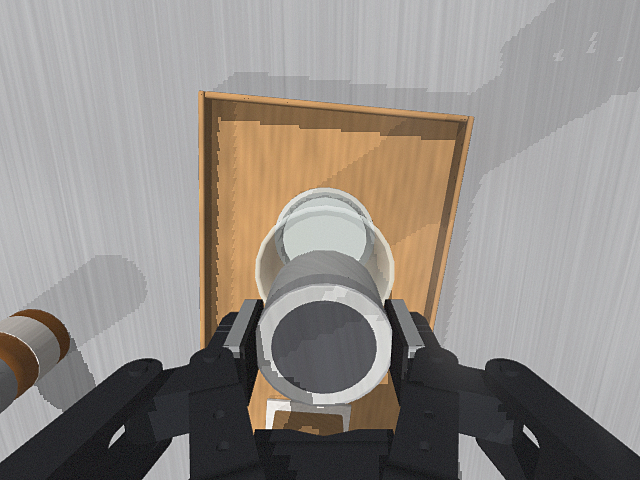

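The tin is level and over the tube mouth (tin at (325,333), mouth at (328,236)). I lower the foot about 10 mm into the mouth and release.

Call:
arm_command(
  steps=[0.03,0.04,1.5,0,0,0,1.5,0,0,0,0.8,0,0,0,0.2,0,0,0,0,0,0,0,0,0],
)

```text
time_s: 24.45
tool_pos: [657.2, 92.3, 159.7]
eef_rot: [[-0.0, 1.0, 0.001], [1.0, 0.0, 0.0], [0.0, 0.001, -1.0]]
wrist_force: [-0.2, 0.6, -1.6]
opening: 48.5
```

Call:
arm_command(
  steps=[0,0,0,0,0,0,0,0,0,0,0,0,0,0,0,0,0,0,0,0,0,0,0,0,0,0,-4,0,0,0,-3,0,0,0,0,0,0,0,0,0],
  hand=-1,
)

```text
time_s: 25.7
tool_pos: [656.8, 92.3, 228.4]
eef_rot: [[-0.0, 1.0, -0.001], [1.0, 0.0, -0.0], [-0.0, -0.001, -1.0]]
wrist_force: [-0.5, 0.1, -1.2]
opening: 85.3
```

Run:
```python
from h import *
plan(438,-134,180,0)
d,Pt,W=wcloud();save("w7.png",d["image"]);rects(W,"wrist","talltin",1);rects(W,"wrist","tube",1)
d=get_image("top");C=cloud(d);rects(C,"top","talltin",1)
rects(C,"top","shorttin",3)
```

```text
t 25.7 tcp [656.8  92.3 228.4] phi 0.01 tilt [-0.0007 -0.0001] j6 0.1 open 85.3 F [-0.5  0.1 -1.2]
  turn 0.01 dx -22.63 dy -21.88 dz 4.84
wrist talltin 0.68 [326. 243.] z 48.7 c [657.1  91.5] [50.1 50.9] 18.6
wrist tube 0.68 [324. 279.] z 77.5 c [656.8  92.3] [74.6 74.3] 69.7
top shorttin 0.88 [386. 257.] z 25.3 c [ 439.9 -133.4] [49.  48.1] 7.8
top shorttin 0.63 [409. 305.] z 25.4 c [ 334.5 -177.2] [50.7 47.7] 89.5
top shorttin 0.54 [353. 301.] z 25.3 c [345.  -46.8] [46.  45.7] 89.7
```

View pics/w7.png

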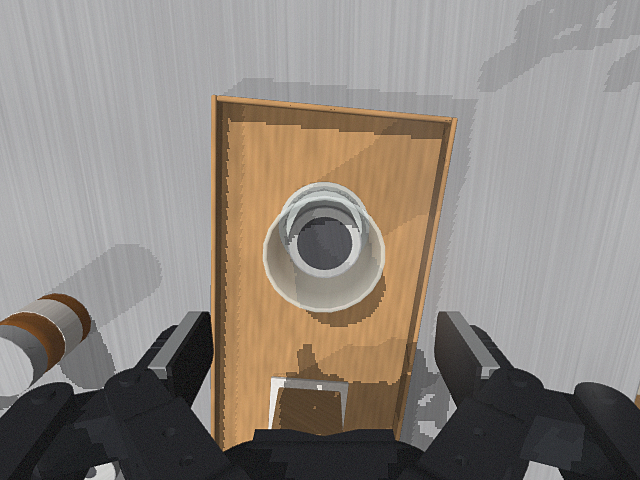

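The tall tin is seated in the tube, level, with its top at 48 mm (326,243). Next is the silver short tin.

Call:
arm_command(
  steps=[-2.9,-2.8,0,0,-2.9,-2.8,0,0,-2.9,-2.8,0,0,-2.9,-2.8,0,0,-2.9,-2.8,1,0,-2.9,-2.8,1,0,-2.9,-2.8,1,0,-2.33,-2.28,1.5,0,0,0,0,0,0,0,0,0],
)

```text
time_s: 27.25
tool_pos: [438.6, -133.9, 184.6]
eef_rot: [[0.0, 1.0, 0.001], [1.0, -0.0, 0.0], [0.0, 0.001, -1.0]]
wrist_force: [-0.2, -0.3, -0.3]
opening: 85.3
```

Run:
```python
from h import *
d,Pt,W=wcloud();save("w8.png",d["image"]);rects(W,"wrist","shorttin",3)
plan(438,-134,80,0)
```

```text
wrist shorttin 0.93 [162. 103.] z 24.3 c [344.4 -45.2] [50.4 50.9] 77.8
wrist shorttin 0.73 [309.  21.] z 70.0 c [430.  -11.5] [38.4 10. ] 0.2
wrist shorttin 0.61 [325. 251.] z 24.4 c [ 439.2 -134.7] [50.8 50.4] 84.0
t 27.35 tcp [ 438.8 -133.6  184.6] phi 0.05 tilt [ 0.0005 -0.0001] j6 -0.35 open 85.8 F [-0.5  0.2  0.1]
  turn 0.05 dx -0.04 dy -0.08 dz 10.46
```

View pics/w8.png

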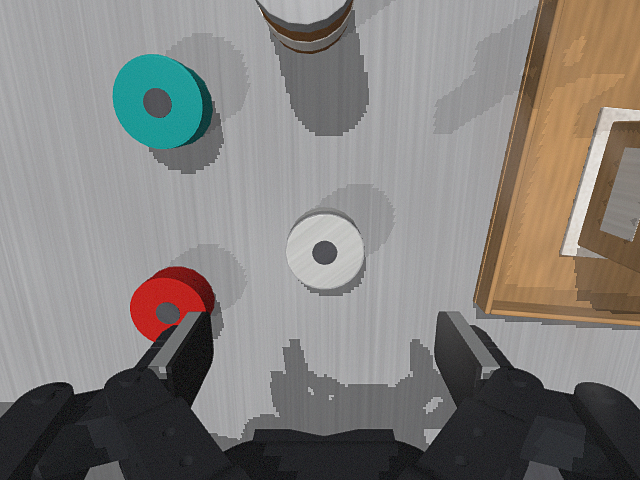

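The silver tin is centred at (325,251), clear of the red (168,305) and turquoise (160,102) ones. I lower and grip.

Call:
arm_command(
  steps=[-0.11,0.05,3,0,0,0,4,0,0,0,3.3,0,0,0,0,0,0,0,0,0],
)

```text
time_s: 27.98
tool_pos: [439.6, -135.0, 82.7]
eef_rot: [[-0.001, 1.0, 0.001], [1.0, 0.001, -0.0], [-0.0, 0.001, -1.0]]
wrist_force: [0.8, 0.3, 0.1]
opening: 85.4
```

Call:
arm_command(
  steps=[0,0,0,0,0,0,0,0,0,0,0,0,0,0,0,0,0,0,0,0,0,0,0,0,0,0,0,0,0,0,0,0],
  hand=1,
)

```text
time_s: 28.98
tool_pos: [439.2, -135.2, 82.5]
eef_rot: [[-0.0, 1.0, 0.001], [1.0, 0.0, -0.0], [-0.0, 0.001, -1.0]]
wrist_force: [-3.3, 2.3, 9.5]
opening: 48.1
```

Run:
```python
from h import *
plan(656.8,92.2,200,0)
```

```text
t 28.98 tcp [ 439.2 -135.2   82.5] phi 0.01 tilt [ 0.0013 -0.0004] j6 -0.35 open 48.1 F [-3.3  2.3  9.5]
  turn 0.01 dx 22.74 dy 21.76 dz -11.75
```

Call:
arm_command(
  steps=[0,0,-3,0,0,0,-4,0,0,0,-5,0,2.8,2.7,0,0,2.8,2.7,0,0,2.8,2.7,0,0,2.8,2.7,0,0,2.8,2.7,0,0,2.8,2.7,0,0,2.8,2.7,0,0,2.8,2.7,0,0,0.34,0.16,0,0,0,0,0,0,0,0,0,0],
)

```text
time_s: 30.72
tool_pos: [655.9, 91.7, 201.5]
eef_rot: [[0.0, 1.0, 0.0], [1.0, -0.0, -0.0], [-0.0, 0.0, -1.0]]
wrist_force: [-0.5, -0.3, -1.1]
opening: 48.2
```

Run:
```python
from h import *
plan(656.8,92.2,153,0)
d,Pt,W=wcloud();save("w9.png",d["image"]);rects(W,"wrist","shorttin",1);rects(W,"wrist","tube",1)
q=W[regions_of("wrist","shorttin")[0]["region"]];q=q[~np.isnan(q[:,0])];zt=np.percentile(q[:,2],90);q=q[abs(q[:,2]-zt)<4]
A=np.c_[q[:,:2]-q[:,:2].mean(0),np.ones(len(q))];print("top plane",np.linalg.lstsq(A,q[:,2],rcond=None)[0])
```

```text
t 30.73 tcp [655.9  91.7 201.5] phi -0.02 tilt [ 0.0001 -0.0001] j6 0.1 open 48.2 F [-0.5 -0.3 -1.1]
  turn -0.02 dx 0.05 dy 0.09 dz 4.85
wrist shorttin 0.64 [326. 320.] z 143.1 c [655.8  92.7] [51.2 48.2] 88.9
wrist tube 0.97 [326. 215.] z 77.6 c [657.  103.1] [54. 75.] 88.2
top plane [ 1.29573327e-05 -5.47430960e-03  1.42376481e+02]
```

View pics/w9.png

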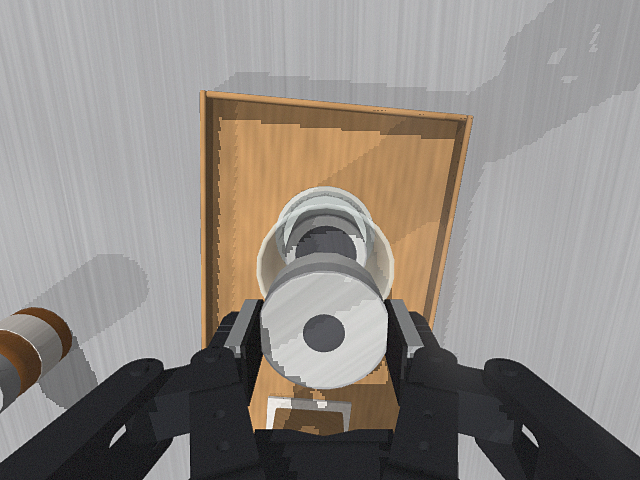

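The tin is level and over the tube (tin at (325,330), mouth at (326,215)). I lower its foot to about 70 mm and release.

Call:
arm_command(
  steps=[0,0.1,1.5,0,0,0,2,0,0,0,1,0,0,0,0.3,0,0,0,0,0,0,0,0,0],
)

```text
time_s: 31.68
tool_pos: [657.5, 92.4, 153.9]
eef_rot: [[-0.0, 1.0, 0.001], [1.0, 0.0, 0.0], [0.0, 0.001, -1.0]]
wrist_force: [-0.8, 0.3, -1.2]
opening: 48.1
```

Call:
arm_command(
  steps=[0,0,0,0,0,0,0,0,0,0,0,0,0,0,0,0,0,0,0,0,0,0,0,0,0,0,-4,0,0,0,-4,0,0,0,0,0,0,0,0,0],
  hand=-1,
)

```text
time_s: 32.92
tool_pos: [657.1, 92.3, 232.6]
eef_rot: [[-0.0, 1.0, -0.0], [1.0, 0.0, -0.0], [-0.0, -0.0, -1.0]]
wrist_force: [0.3, -0.2, -0.2]
opening: 85.2
```

Run:
```python
from h import *
d,Pt,W=wcloud();save("w10.png",d["image"]);rects(W,"wrist","shorttin",2);rects(W,"wrist","tube",1)
r=regions_of("wrist","shorttin")
if r:
    q=W[r[0]["region"]];q=q[~np.isnan(q[:,0])];zt=np.median(q[:,2]);q=q[abs(q[:,2]-zt)<4]
    A=np.c_[q[:,:2]-q[:,:2].mean(0),np.ones(len(q))];print("top plane",np.linalg.lstsq(A,q[:,2],rcond=None)[0])
plan(429.5,8.5,190,0)
```

```text
wrist shorttin 0.98 [325. 245.] z 72.4 c [657.4  93.2] [50.6 49.9] 70.2
wrist shorttin 0.2 [319. 288.] z 77.6 c [657.   92.1] [74.3 74.8] 45.0
wrist tube 0.97 [310. 283.] z 77.6 c [656.8  92.5] [73.8 74.6] 81.8
top plane [ 1.11537118e-03 -4.98525577e-03  7.15603518e+01]
t 33.12 tcp [657.1  92.3 232. ] phi 0.01 tilt [-0.0016 -0.0002] j6 0.1 open 85.0 F [0.  0.4 0.4]
  turn 0.01 dx -8.38 dy -22.76 dz 4.2
```

View pics/w10.png

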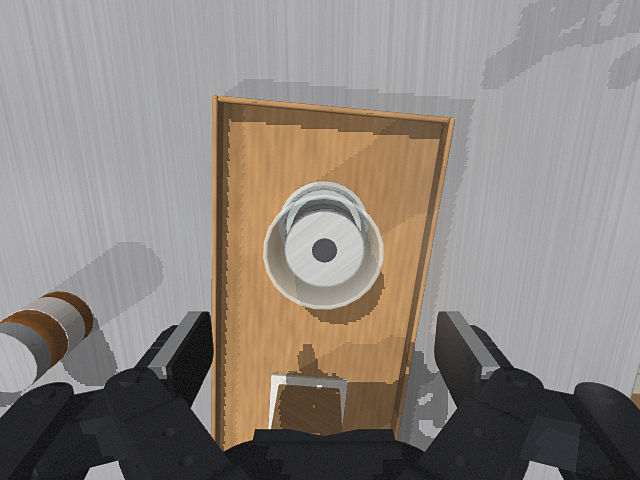

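The short tin lies flat on the tall one, with its top at 72 mm (325,250). The jar is last.

Call:
arm_command(
  steps=[-1.7,-4.5,0,0,-1.7,-4.5,0,0,-1.7,-4.5,1,0,-1.7,-4.5,1,0,-1.6,-4.7,1,0,0,0,1,0,0,0,0,0,0,0,0,0],
)

```text
time_s: 34.12
tool_pos: [431.0, 8.5, 193.3]
eef_rot: [[-0.001, 1.0, -0.0], [1.0, 0.001, 0.0], [0.0, -0.0, -1.0]]
wrist_force: [0.2, -0.4, -0.1]
opening: 85.4
```

Run:
```python
from h import *
d,Pt,W=wcloud();rects(W,"wrist","jar",2)
plan(429.5,8.5,105,0)
```

```text
wrist jar 0.72 [321. 260.] z 70.3 c [429.6   8.8] [49.  49.8] 26.4
t 34.23 tcp [431.    8.5 193.3] phi 0.03 tilt [-0.0005  0.0001] j6 -0.04 open 85.3 F [1.7 0.  0.5]
  turn 0.03 dx -0.0 dy -0.15 dz 8.83
```

Call:
arm_command(
  steps=[0.03,-0.12,3,0,0,0,4,0,0,0,2.1,0,0,0,0,0,0,0,0,0],
)

```text
time_s: 34.85
tool_pos: [429.8, 8.7, 103.3]
eef_rot: [[-0.0, 1.0, 0.001], [1.0, 0.0, -0.0], [-0.0, 0.001, -1.0]]
wrist_force: [-0.1, -0.1, -0.4]
opening: 85.2
```

Call:
arm_command(
  steps=[0,0,0,0,0,0,0,0,0,0,0,0,0,0,0,0,0,0,0,0,0,0,0,0,0,0,0,0,0,0,0,0],
  hand=1,
)

```text
time_s: 35.85
tool_pos: [429.4, 8.6, 103.1]
eef_rot: [[-0.0, 1.0, 0.001], [1.0, 0.0, -0.0], [-0.0, 0.001, -1.0]]
wrist_force: [-3.0, 0.4, 6.6]
opening: 48.9
```

Run:
```python
from h import *
plan(648.4,-2.4,210,-5)
```

```text
t 35.85 tcp [429.4   8.6 103.1] phi 0.01 tilt [ 0.001 -0.   ] j6 -0.04 open 48.9 F [-3.   0.4  6.6]
  turn 5.01 dx 0.81 dy 21.91 dz -10.69
```

Call:
arm_command(
  steps=[0,0,-2,0,0,0,-4,0,0,0,-5,0,0,0,0,5,0.1,2.8,0,0,0.1,2.8,0,0,0.1,2.8,0,0,0.1,2.8,0,0,0.1,2.8,0,0,0.1,2.8,0,0,0.1,2.8,0,0,0.1,2.3,0,0,0,0,0,0,0,0,0,0],
)

```text
time_s: 37.6
tool_pos: [647.6, -2.5, 212.0]
eef_rot: [[0.087, 0.996, -0.001], [0.996, -0.087, 0.0], [-0.0, -0.001, -1.0]]
wrist_force: [0.0, -0.9, -1.9]
opening: 49.3
```

Run:
```python
from h import *
plan(648.5,-2.4,107.1,-5)
d,Pt,W=wcloud();save("w11.png",d["image"]);rects(W,"wrist","jar",1);rects(W,"wrist","tube",1)
C=cloud(get_image("top"))
for l in("carton","tube","jar"): rects(C,"top",l,1)
```

```text
t 37.6 tcp [647.6  -2.5 212. ] phi -4.99 tilt [-0.0006  0.    ] j6 0.04 open 49.3 F [ 0.  -0.9 -1.9]
  turn 0.01 dx 0.01 dy 0.09 dz 10.49
wrist jar 0.69 [327. 348.] z 179.0 c [647.8  -1.6] [49.  48.9] 80.5
top carton 0.66 [383. 176.] z 69.8 c [640.  -97.4] [80.6 53.4] 83.6
top tube 0.6 [298. 160.] z 294.7 c [0. 0.] [0. 0.] 0.0
top jar 0.44 [336. 160.] z 178.2 c [633.8  -1.8] [44.6  8.6] 86.6
```

View pics/w11.png

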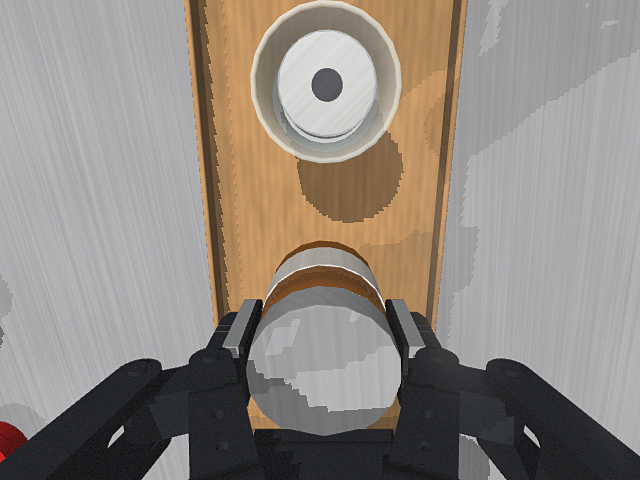

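The jar is upright in the grip (325,345), with the tube at (326,85) ahead of it. It goes down at the tray's centre.

Call:
arm_command(
  steps=[-0.04,0.06,2.5,0,0,0,3.5,0,0,0,2.5,0,0,0,1,0,0,0,0.4,0,0,0,0,0,0,0,0,0],
)

```text
time_s: 38.83
tool_pos: [648.9, -2.9, 114.2]
eef_rot: [[0.087, 0.996, 0.001], [0.996, -0.087, -0.0], [0.0, 0.001, -1.0]]
wrist_force: [-0.2, 0.4, -1.6]
opening: 49.0
```

Run:
```python
from h import *
plan(648.5,-2.4,107.1,-5)
```

```text
t 38.83 tcp [648.9  -2.9 114.2] phi -4.99 tilt [ 0.0013 -0.0001] j6 0.04 open 49.0 F [-0.2  0.4 -1.6]
  turn 0.01 dx 0.05 dy -0.05 dz 0.71
```

Call:
arm_command(
  steps=[0.03,-0.03,0.4,0,0,0,0.2,0,0,0,0.1,0,0,0,0,0,0,0,0,0],
)

```text
time_s: 39.45
tool_pos: [648.3, -2.6, 107.2]
eef_rot: [[0.087, 0.996, 0.0], [0.996, -0.087, 0.0], [0.0, 0.0, -1.0]]
wrist_force: [-6.2, -0.3, 9.7]
opening: 49.2
```

Run:
```python
from h import *
plan(648.5,-2.4,107.1,-5)
```

```text
t 39.45 tcp [648.3  -2.6 107.2] phi -4.99 tilt [0.0001 0.    ] j6 0.04 open 49.2 F [-6.2 -0.3  9.7]
  turn 0.01 dx 0.02 dy 0.02 dz 0.01
```

The jar is down. I release it, rise straight up, then back off for a clear top view.

Call:
arm_command(
  steps=[0,0,0,0,0,0,0,0,0,0,0,0,0,0,0,0,0,0,0,0,0,0,0,0,0,0,-3,0,0,0,-5,0,0,0,-5,0,0,-4,0,0,0,-5,0,0,0,-5,0,0,0,-5,0,0,0,-4,0,0,0,0,0,0,0,0,0,0],
  hand=-1,
)

```text
time_s: 41.45
tool_pos: [419.5, 17.4, 236.6]
eef_rot: [[0.087, 0.996, 0.001], [0.996, -0.087, -0.0], [0.0, 0.001, -1.0]]
wrist_force: [0.2, -0.2, 0.0]
opening: 85.2
```

Run:
```python
from h import *
for c in("top","side"):
    d=get_image(c);C=cloud(d);save(c+"9.png",d["image"])
    for l in("tray","carton","smallbox","jar","tube","taperoll","scraper","shorttin"): rects(C,c,l,1)
a=cv2.imread("pics/top9.png")[100:230,130:530];b=cv2.imread("pics/side9.png")[130:330,100:500]
cv2.imwrite("pics/fin.png",cv2.resize(np.vstack([a,b]),None,fx=1.75,fy=1.75,interpolation=cv2.INTER_CUBIC))
```

```text
top tray 0.95 [328. 183.] z 15.8 c [648.6  -3. ] [369.7 171.5] 85.0
top carton 0.76 [370. 182.] z 69.1 c [639.5 -96.9] [79.8 55.6] 84.8
top smallbox 0.61 [376. 168.] z 105.3 c [639.1 -96.9] [45.9 47.9] 89.0
top jar 0.82 [328. 170.] z 75.2 c [647.3  -3.3] [47.3 49. ] 89.8
top tube 0.59 [294. 172.] z 77.5 c [656.5  91.3] [72.8 73.6] 42.8
top taperoll 0.69 [170. 160.] z 48.9 c [654.  367.5] [95.2 92.6] 89.9
top scraper 0.89 [478. 173.] z 16.6 c [ 640.2 -355.4] [ 92.7 110.7] 24.8
top shorttin 0.9 [410. 303.] z 25.9 c [ 334.9 -177.5] [49.  48.7] 68.9
side tray 0.81 [269. 242.] z 19.4 c [645.8  -2.6] [371.3 175.1] 84.5
side carton 0.57 [307. 209.] z 67.8 c [637.2 -95.4] [78.7 59.5] 83.7
side smallbox 0.96 [307. 188.] z 104.6 c [638.4 -96.2] [47.4 51. ] 85.5
side tube 0.69 [247. 236.] z 75.4 c [656.   91.1] [74.8 75.2] 8.0
side taperoll 0.75 [377. 174.] z 12.7 c [ 633.4 -359.5] [ 80.9 112.8] 25.5
side scraper 0.73 [376. 173.] z 12.8 c [ 633.4 -359.5] [ 81.1 112.6] 25.4
side shorttin 0.62 [247. 225.] z 73.1 c [655.4  91.8] [48.  49.8] 29.4
```

View pics/fin.png

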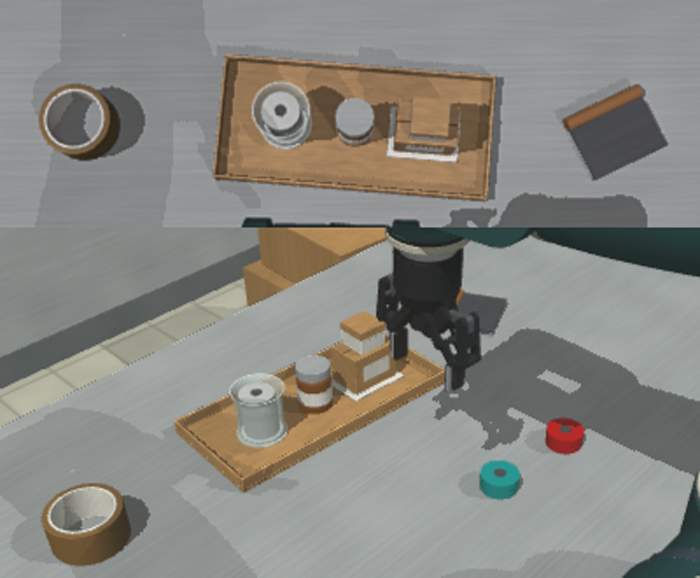

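The final view shows everything in place: tins in the tube (281,110), jar upright at the centre (355,120), carton and box on the pad (430,125). The bystanders and look-alikes have not moved. I hand in.

```bash
python3 -c "
from bench import *
print(sign_off())"
```

```text
the job is handed in; nothing more can be done
None
```

The gift set is made up in the tray and handed in at about 42 s of the 120 s allowed. I worked in the order asked: carton, small box, tall tin, short silver tin, jar.

Last checks from the top camera:

| Check | Measured | Target or reference |
|---|---|---|
| Carton centre | (639.5, -96.9) | pad about (640, -97), aligned within about 0.5° |
| Small box centre | within 0.5 mm of the carton's, top at 105 mm | centred on the carton, top at 104 mm |
| Jar centre | (647.3, -3.3), upright | midpoint about (648.5, -2.4) |
| Tape roll, scraper, red tin | within about 2 mm of the first reading | unmoved |

- **Tins:** after release, the wrist camera showed the short tin flat on the tall one, its top at about 72 mm, as it should be.
- **Turquoise tin:** I never touched it; I checked it only by eye in the final view.
- **Forces:** none of the wrist-force readings I took was above about 13 N.

Some last readings disagreed:
- **Small box angle:** the final top view gave 89°, against 84° earlier and 85.5° from the side camera. I put this down to noise in fitting the outline.
- **Side camera:** its network reported the scraper as the tape roll and found no jar, though the jar shows standing upright in that picture.

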